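# Balance the rolling pin on its one-post drying rest

## Task

The washed steel rolling pin has to dry on the one-post rest, lying in the saddle so that it stays level on its own with both ends clear of the worktop. Its hidden core is off-centre, so find by gentle trial lifts where the pin balances, without ever letting it tip steeply, then lift it clear and level and lower that point softly into the saddle. Let go and leave the glass, the mushroom and the bowl of pickles where they are.

Things in the scene. Friction and masses are not known exactly. Their poses are not given: they have to be found in the camera images.
- pin: loose steel rolling pin: round tube 32 mm thick, 380 mm long, black hexagonal bumper (40 mm across flats, 26 long) centred 172 mm either side of the middle. Origin: on the axis at mid-length, 20 mm above the worktop; x along the tube, roughly world y. 0.47 to 0.8 kg. A hidden fixed core puts its balance point on the axis 35 to 105 mm from the middle, towards one end. Grip the bare tube anywhere
- rest: fixed drying rest: dark round foot (76 mm across, 11 mm high), thin steel post, grey saddle on top. Origin: centre of the foot's underside; z up; x along the saddle's groove, roughly along world y
- saddle (a point): middle of the groove bottom, 100 mm above the worktop; axes as the rest. V groove, sides 30 degrees from level, 28 mm long along x, 24 mm wide across (narrower than the pin, so fingers holding the pin pass either side). A seated pin's axis is 18.5 mm above this point. The pin stays level only if its balance point is within the 28 mm of the groove
- small_glass: small clear glass, 49 mm across, 62 mm high, bystander to the left; origin at the centre of its underside
- mushroom_a: pale mushroom with brown cap, about 110 x 60 x 62 mm, lying on the worktop to the right, bystander; origin at the centre of its underside
- bowl_pickles: dark speckled bowl with pickled greens, 132 mm across, 63 mm high, behind and to the right, bystander; origin at the centre of its underside
Mind the look-alikes: they are no part of the job. Leave any blue or pink look-alike of the rest alone.

How it is judged:
By the outcome, as a careful person would: the job done as asked, in the order asked, and still so for the second after the job is handed in, with the robot touching nothing.
It also fails if it takes over 64 s, if anything falls off the work surface, if the arm or the gripper's body presses on something with over 40 N, if the wrist force passes 120 N, or if a joint passes its speed limit or range.

## Robot

A 6-joint arm with a two-finger parallel gripper is mounted at the origin on a cart in front of the work surface, level with it; the furniture and walls round the work are solid. World frame = base frame: x ahead of the robot, y to its left, z up, the work surface at z = 0. Lengths are in m, angles in rad, forces in N, time in s.
With the tool pointing down it reaches from about 0.425 to 0.95 m from the base axis. Payload 3.5 kg.
Tool frame: the origin (TCP) lies midway between the tips of the shut fingers; the grasp point (between the pads) lies 19 mm behind it; z points along the fingers, y is the line along which they close (so a half turn about z gives the same grasp; the last joint's range is limited). The gripper opens to 85 mm and grips with 20 to 120 N. Pads are 22 mm wide; open, the fingers measure 114 mm over their backs; the gripper's body (76 mm by 85 mm) begins 54 mm behind the grasp point. The pads swing forward as they close: fully open they stand 13 mm farther back than shut.
Start: joints at [1.192, 0.286, 1.577, -0, 1.279, -0.15], TCP at [0.153, 0.657, 0.231] pointing down, gripper open.
Joint ranges: [-2.77, 2.77], [-0.9, 2.22], [0.21, 2.48], [-1.53, 4.67], [0.24, 2.81], [-2.84, 2.84]. Speed limits (rad/s): [2.79, 2.79, 3.14, 3.14, 3.14, 3.14].

## Interface

Orientations are given as a unit quaternion [w, x, y, z].
In Python, from rig import env, optics, job gives the robot as it stands. The module is installed in compiled form; this text tells all that it offers.
- The arm moves only by the shell command python3 -m jog 'ROWS' [FORCE]. ROWS is text: rows parted by semicolons, each of 7 numbers parted by spaces: the shift along the world's x, y, z scaled (see below), then the turn, a rotation vector about the world's x, y, z scaled (see below), then the closure, from -1 (fully open) to 1 (shut). In form: x y z wx wy wz claw; .... A call has 1 to 12 rows; each row shifts and turns the commanded pose from where the row before left it; what a row does not reach is not made up. The controller multiplies each number of a shift by 100 mm and each number of a turn by 360 degrees. A row lasts 1/12 s, in which the tool goes at most 41.7 mm and 7.16 degrees, less where a joint would pass 70% of its speed; a pose out of reach is approached as far as the arm can. A call with a number of a shift or a turn outside -1 to 1 is refused whole. A call with a gripper value outside its range is refused whole. The fingers move at their own pace and stop on an object; FORCE is the grip in N (left out, the last holds). Time passes only in rows, so rows that do not move let the fingers close. It gives the time, the measured TCP pose, the force, the opening and the grip force at its end, in the units of the state.
- env.state(): the state, without advancing time (a new reading comes with each control period).
- optics.grab_frame(name): name is "scene" or "top" or "wrist"; returns the picture (420x560x3 uint8, red, green, blue); there is no depth.
- optics.get_calibration(name): a dict with "mtx" (3x3 intrinsics, pixels), "distortion" ([k1, k2, p1, p2, k3] as OpenCV has them; the pictures are not rectified), "view" (4x4, takes a point from world to camera coordinates). Camera axes: x right, y up, looking along -z (the intrinsics and any distortion apply to the point x, -y, -z); pixel columns grow to the right and rows downward; lengths in m; the calibration is good to about 2 mm. A picture is of the moment at which its call begins: read the wrist's pose just before it. get_calibration takes no time and is no camera call; for the wrist camera it gives the pose at the moment of the call.
- job.close_job(): hands the job in; it is judged then, once.
The state is a dict: "time": time; "q": joint angles; "joint_velocities": joint speeds; "joint_torque": joint torques, N m; "tcp_pos": TCP position; "orientation": TCP orientation; "contact_force": force on the tool from outside, world axes, zero at the start; "moment": the same for the moment, N m; "opening": opening from 0.0 (shut) to 1.0 (fully open); "grip_force": force on a finger pad.
Only numpy, scipy, OpenCV 4.12 (cv2) and the standard library are available. Lean on these libraries where they do the work, as an engineer would, in place of code of your own. Each camera call takes 0.05 s, during which the arm holds its last target. There are 200 camera calls.

## Working session

There is one attempt and no reset: what is moved stays moved. The work goes in short steps, Python scripts to look and compute and a shell command to move; the robot and the scene stay as the last step left them, time stands still between calls to the robot, and variables do not carry over. Pictures are saved under pics/ and viewed, at most 10 in all, crops included, and the job is handed in when it is done.

```bash
mkdir -p pics; cat > h.py <<'E'
import numpy as np, cv2
from rig import env, optics, job
def shot(n,f):
    im=optics.grab_frame(n); cv2.imwrite('pics/'+f,im[...,::-1]); return im
def ray(n,uv,c=None):
    c=c or optics.get_calibration(n); K=np.array(c['mtx']);D=np.array(c['distortion'])
    V=np.array(c['view']); p=cv2.undistortPoints(np.array([[uv]],float),K,D)[0,0]
    d=V[:3,:3].T@np.array([p[0],-p[1],-1]); return -V[:3,:3].T@V[:3,3],d
def onplane(n,uv,z,c=None):
    o,d=ray(n,uv,c); return o+d*(z-o[2])/d[2]
def two(n1,a,n2,b):
    o,d=ray(n1,a);p,e=ray(n2,b)
    t=np.linalg.lstsq(np.c_[d,-e],p-o,rcond=None)[0]
    return (o+d*t[0]+p+e*t[1])/2, np.linalg.norm(o+d*t[0]-p-e*t[1])
E
python3 - <<'E'
from h import *
a=shot('scene','s0.png');b=shot('top','t0.png')
cv2.imwrite('pics/st0.png',np.hstack([cv2.resize(a,(400,300)),cv2.resize(b,(400,300))])[...,::-1])
print(env.state())
E
```

```text
{'time': 0.1, 'q': array([ 1.19201463e+00,  2.87120605e-01,  1.57803381e+00, -1.58352595e-05,
        1.27860102e+00, -1.50018189e-01]), 'joint_velocities': array([ 0.00102494,  0.00019386, -0.00291033,  0.0005075 , -0.00172531,
        0.00095949]), 'joint_torque': array([ 9.58182827e-04, -4.07294047e+01, -2.93700027e+01, -1.26503519e-04,
        3.38060578e-03,  2.08331682e-05]), 'tcp_pos': array([0.15283614, 0.65685792, 0.23005474]), 'orientation': array([-2.75283503e-04,  1.14130161e-01,  9.93465217e-01, -1.04579156e-03]), 'contact_force': array([ 0.57463758, -0.9255899 , -0.71881513]), 'moment': array([-0.02366181, -0.05803912,  0.05676487]), 'grip_force': 0.0, 'opening': 0.9996488560989727}
```

View pics/s0.png

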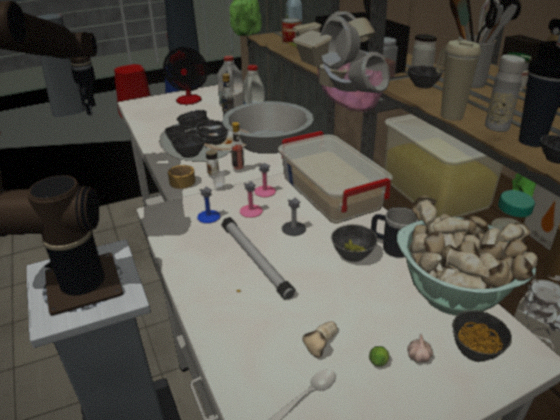

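View pics/t0.png

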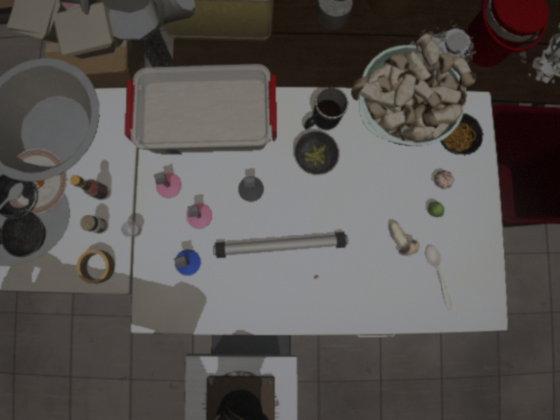

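Scene view: pin from (228,224) to (289,290). There are four rest-like stands: dark foot at scene (293,222) / top (251,188), pink at top (168,185) and (199,215), blue at top (187,262). Only the dark-foot one fits the description. I'll confirm it in an enlarged crop and measure it.

```bash
python3 - <<'E'
from h import *
a=cv2.imread('pics/s0.png');b=cv2.imread('pics/t0.png')
c1=cv2.resize(a[185:305,215:315],(500,600),interpolation=cv2.INTER_CUBIC)
c2=cv2.resize(b[170:265,210:355][:, :],(300,197),interpolation=cv2.INTER_CUBIC)
c3=cv2.resize(b[165:210,230:275],(300,300),interpolation=cv2.INTER_CUBIC)
cv2.imwrite('pics/crop.png',np.hstack([c1,np.vstack([c3,c2,np.zeros((103,300,3),np.uint8)])]))
g=b.max(2)
for name,(r0,r1,k0,k1),z in [('endL',(235,265,205,240),.02),('endR',(225,255,325,355),.02),('foot',(165,210,230,275),.011)]:
    m=(g[r0:r1,k0:k1]<75).astype(np.uint8)
    n,l,s,ce=cv2.connectedComponentsWithStats(m); i=1+np.argmax(s[1:,4]); uv=ce[i]+[k0,r0]
    print(name,s[i],uv,onplane('top',uv,z))
for n,uv in [('glass',(131,227)),('mush',(402,237)),('bowl',(317,152))]: print(n,onplane('top',uv,.03))
C=optics.get_calibration('top');print(C['mtx'],-np.array(C['view'])[:3,:3].T@np.array(C['view'])[:3,3])
E
```

```text
endL [ 10   7  11  16 145] [219.93103448 249.13793103] [0.4520034  0.06212569 0.02      ]
endR [ 10   7  12  16 145] [340.3862069  239.11724138] [ 0.48205266 -0.28346116  0.02      ]
foot [  9  13  24  23 404] [250.76485149 189.74009901] [ 0.62675612 -0.02398441  0.011     ]
glass [0.51291183 0.31979751 0.03      ]
mush [ 0.48757798 -0.46083772  0.03      ]
bowl [ 0.73707681 -0.21814077  0.03      ]
[[404.20571751   0.         268.52056162]
 [  0.         404.20571751 208.69640212]
 [  0.           0.           1.        ]] [ 0.40484073 -0.07259979  1.17849935]
```

View pics/crop.png

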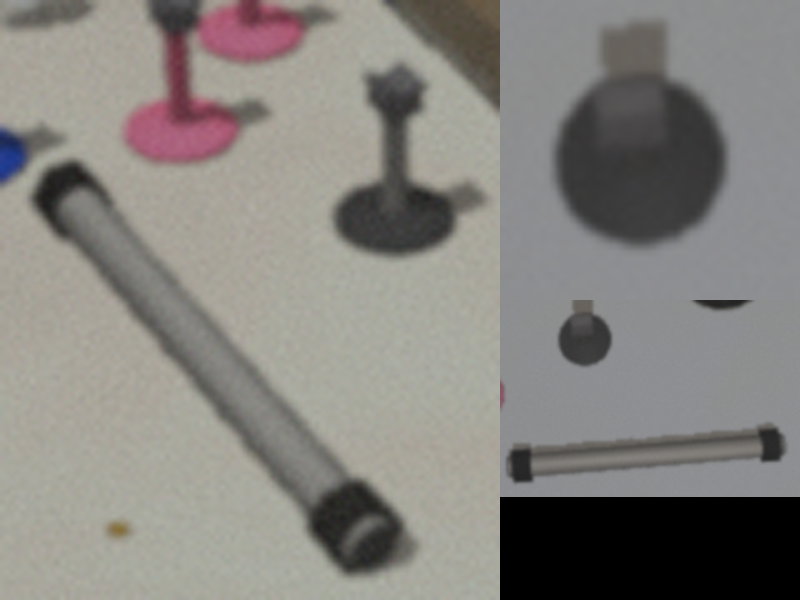

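The crop confirms it: the stand at scene (293,222) has a dark foot, steel post and grey V saddle, and it is neither blue nor pink. The pin has plain black hex ends. Moving above the pin's middle.

```bash
python3 -m jog '.35 -.2 0 0 0 -.0166 -1;.35 -.2 0 0 0 -.0166 -1;.35 -.2 0 0 0 -.0166 -1;.35 -.2 0 0 0 -.0166 -1;.35 -.2 0 0 0 -.0166 -1;.35 -.2 0 0 0 -.0166 -1;.35 -.2 0 0 0 -.0166 -1;.35 -.2 0 0 0 -.0166 -1;.02 -.4 0 0 0 -.0166 -1;.02 -.4 0 0 0 -.0166 -1;.02 -.4 0 0 0 -.0166 -1;.02 -.4 0 0 0 -.0166 -1' && python3 -m jog '.02 -.4 0 0 0 0 -1;.02 -.4 0 0 0 0 -1;.02 -.4 0 0 0 0 -1;.02 -.4 0 0 0 0 -1;.02 -.4 0 0 0 0 -1;.02 -.4 0 0 0 0 -1;.02 -.4 0 0 0 0 -1;.02 -.4 0 0 0 0 -1;.02 -.4 0 0 0 0 -1;.02 -.4 0 0 0 0 -1;0 0 0 0 0 0 -1;0 0 0 0 0 0 -1'
python3 - <<'E'
from h import *
c=optics.get_calibration('wrist');shot('wrist','w0.png')
import pickle;pickle.dump(c,open('w0.pkl','wb'))
s=env.state();print(s['time'],s['tcp_pos'],s['orientation'],s['contact_force'],s['moment'],s['q'])
V=np.array(c['view']);print(-V[:3,:3].T@V[:3,3])
for n,uv in [('pink1',(168,185)),('pink2',(199,215)),('blue',(187,262)),('rest',(250.6,188.6))]: print(n,onplane('top',uv,.011))
E
```

```text
time: 1.1
tcp_pos: [0.4408, 0.3354, 0.2303]
orientation: [-0.0, 0.676, 0.737, -0.001]
contact_force: [0.8, 0.1, 0.5]
opening: 1.0
grip_force: 0.0
time: 2.1
tcp_pos: [0.4607, -0.0644, 0.2309]
orientation: [-0.001, 0.676, 0.737, -0.0]
contact_force: [-0.9, 0.7, 0.4]
opening: 0.997
grip_force: 0.0
2.15 [ 0.46067241 -0.06302344  0.23083285] [-6.68085866e-04  6.75291649e-01  7.37550501e-01 -2.71616493e-06] [-1.11110181 -0.46023356 -0.2145451 ] [ 0.01003591  0.03725973 -0.00654418] [-3.54983876e-01 -1.91880939e-01  2.07411192e+00  5.23466453e-04
  1.26060143e+00 -4.43219768e-01]
[0.45404604 0.01289323 0.37483552]
pink1 [0.64016893 0.22131305 0.011     ]
pink2 [0.55122522 0.12638173 0.011     ]
blue [0.41470626 0.15759117 0.011     ]
rest [ 0.63016243 -0.02346318  0.011     ]
```

View pics/w0.png

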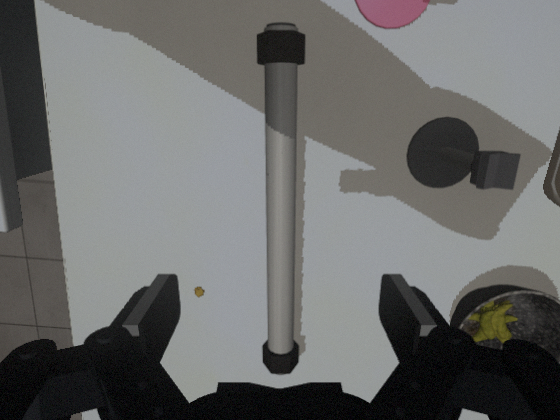

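The wrist view shows the pin along column 281, from (281,45) to (280,358). The rest foot is at (443,152) and the saddle at about (497,169).

```bash
python3 - <<'E'
from h import *
import pickle;c=pickle.load(open('w0.pkl','rb'))
for n,uv,z in [('far',(281,45),.02),('near',(280.5,357),.02),('foot',(443,152),.011),('sadC',(497,170),.1)]: print(n,onplane('wrist',uv,z,c))
im=cv2.imread('pics/w0.png')
cv2.imwrite('pics/w0c.png',cv2.resize(im[130:210,400:540],(770,440),interpolation=cv2.INTER_CUBIC)*2)
V=np.array(c['view']);print(V[:3,:3])
E
```

```text
far [0.45143592 0.06408969 0.02      ]
near [ 0.48175211 -0.28820505  0.02      ]
foot [ 0.6297942  -0.02184444  0.011     ]
sadC [ 0.63371916 -0.02373235  0.1       ]
[[ 9.96309518e-01  8.58332329e-02  1.45930264e-05]
 [-8.18490517e-02  9.50114293e-01 -3.00971033e-01]
 [-2.58471818e-02  2.99859110e-01  9.53633282e-01]]
```

View pics/w0c.png

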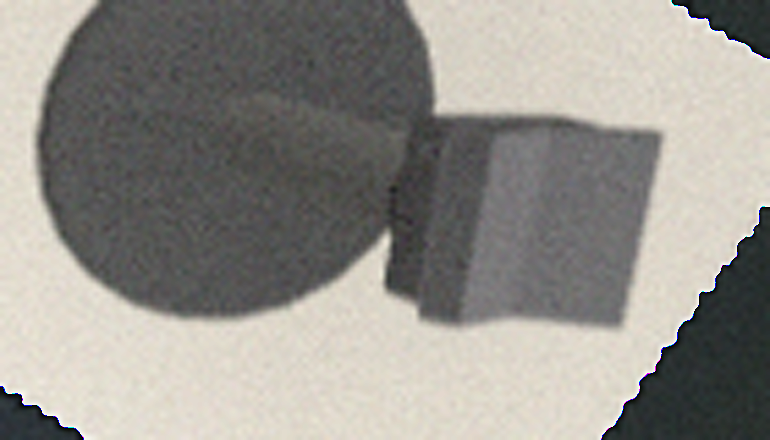

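```bash
python3 - <<'E'
from h import *
import pickle;c=pickle.load(open('w0.pkl','rb'))
for a,b,z in [((547,125),(512,320),.1),((490,130),(460,322),.107),((660,132),(622,325),.107)]:
    P=[onplane('wrist',(400+u/5.5-.4,130+v/5.5-.4),z,c) for u,v in (a,b)]
    d=P[0]-P[1];print((P[0]+P[1])/2,np.linalg.norm(d),np.degrees(np.arctan2(d[0],d[1])))
E
```

```text
[ 0.63284377 -0.02407703  0.1       ] 0.028940146234177164 -5.446872850642461
[ 0.62060572 -0.02431099  0.107     ] 0.027795838219140376 -6.290283620322723
[ 0.64456829 -0.02257521  0.107     ] 0.02798902768263099 -5.46481855450868
```

```bash
python3 -m jog '.06 -.4 -.3 0 0 0 -1;0 -.08 -.4 0 0 0 -1;0 0 -.4 0 0 0 -1;0 0 -.4 0 0 0 -1;0 0 -.4 0 0 0 -1;0 0 -.25 0 0 0 -1;0 0 -.13 0 0 0 -1;0 0 0 0 0 0 -1;0 0 0 0 0 0 -1'
```

```text
time: 2.9
tcp_pos: [0.4656, -0.102, 0.0079]
orientation: [-0.001, 0.674, 0.739, -0.0]
contact_force: [-0.5, -0.5, 0.6]
opening: 0.999
grip_force: 0.0
```

```bash
python3 -m jog '0.01 -.08 -.05 0 0 0 -1;0 0 0 0 0 0 -1;0 0 0 0 0 0 1;0 0 0 0 0 0 1;0 0 0 0 0 0 1;0 0 0 0 0 0 1;0 0 0 0 0 0 1;0 0 0 0 0 0 1;0 0 0 0 0 0 1;0 0 0 0 0 0 1' 80; python3 -c "
from h import *
s=env.state();print(s['tcp_pos'],s['contact_force'],s['moment'],s['opening'],s['grip_force'])"; python3 -m jog '0 0 .02 0 0 0 1;0 0 .02 0 0 0 1;0 0 .02 0 0 0 1;0 0 0 0 0 0 1;0 0 0 0 0 0 1;0 0 0 0 0 0 1'; python3 -c "
from h import *
shot('scene','s1.png')
s=env.state();print(s['tcp_pos'],s['contact_force'],s['moment'],s['opening'],s['grip_force'])"
```

```text
time: 3.73
tcp_pos: [0.4672, -0.1119, 0.0042]
orientation: [0.0, 0.674, 0.738, -0.0]
contact_force: [-2.0, 0.6, 6.7]
opening: 0.349
grip_force: 79.2
[ 0.46724961 -0.11190049  0.00419775] [-1.9979803   0.58538165  6.66456913] [ 0.10811584  0.33269407 -0.02833722] 0.3488862003733018 79.18323040008545
time: 4.23
tcp_pos: [0.4665, -0.1114, 0.009]
orientation: [-0.001, 0.674, 0.738, -0.0]
contact_force: [0.7, 0.3, -5.3]
opening: 0.347
grip_force: 79.3
[ 0.46649966 -0.11143109  0.00901127] [ 0.10807935  0.20929121 -5.75151829] [-0.26919035 -0.06464837 -0.00148752] 0.34855011350979276 79.29981350898743
```

```bash
python3 -m jog '0 0 .03 0 0 0 1;0 0 .03 0 0 0 1;0 0 0 0 0 0 1;0 0 0 0 0 0 1' 110; cat > avg.py <<'E'
from h import *
F=[];M=[]
for i in range(10):
    optics.grab_frame('scene') if i<9 else shot('scene','s_%.1f.png'%env.state()['time'])
    s=env.state();F.append(s['contact_force']);M.append(s['moment'])
F=np.mean(F,0);M=np.mean(M,0);print(s['time'],s['tcp_pos'],F,M,'dy',M[0]/F[2])
E
python3 avg.py
```

```text
time: 4.62
tcp_pos: [0.4672, -0.1118, 0.0157]
orientation: [0.0, 0.674, 0.738, -0.0]
contact_force: [-0.1, -0.0, -5.5]
opening: 0.34
grip_force: 109.1
5.1167 [ 0.46700313 -0.11169366  0.01546486] [-0.17112983 -0.34258586 -6.28741691] [-0.55764655 -0.04301046  0.01076312] dy 0.0886924725029063
```

```bash
python3 -m jog '0 0 -.04 0 0 0 1;0 0 -.04 0 0 0 1;0 0 -.03 0 0 0 1;0 0 0 0 0 0 1;0 0 0 0 0 0 -1;0 0 0 0 0 0 -1;0 0 0 0 0 0 -1;0 0 0 0 0 0 -1' && python3 -m jog '-.03 .35 0 0 0 0 -1;-.04 .45 0 0 0 0 -1;0 0 0 0 0 0 -1;0 0 0 0 0 0 -1;0 0 0 0 0 0 1;0 0 0 0 0 0 1;0 0 0 0 0 0 1;0 0 0 0 0 0 1;0 0 0 0 0 0 1;0 0 0 0 0 0 1;0 0 0 0 0 0 1' 110 && python3 -m jog '0 0 .02 0 0 0 1;0 0 .03 0 0 0 1;0 0 .03 0 0 0 1;0 0 .02 0 0 0 1;0 0 0 0 0 0 1;0 0 0 0 0 0 1;0 0 0 0 0 0 1' && python3 avg.py
```

```text
time: 5.78
tcp_pos: [0.4675, -0.1118, 0.005]
orientation: [0.0, 0.674, 0.738, 0.0]
contact_force: [0.3, -0.2, -0.1]
opening: 0.89
grip_force: 0.0
time: 6.7
tcp_pos: [0.4609, -0.0361, 0.0051]
orientation: [0.001, 0.675, 0.738, -0.0]
contact_force: [-1.5, -1.9, 4.7]
opening: 0.339
grip_force: 108.4
time: 7.28
tcp_pos: [0.4601, -0.035, 0.0143]
orientation: [-0.0, 0.674, 0.738, -0.0]
contact_force: [-0.4, -0.2, -6.8]
opening: 0.342
grip_force: 109.0
7.7833 [ 0.4603288  -0.03518867  0.01448311] [ 0.01156161  0.04632518 -6.31650389] [-0.07986301 -0.00703485  0.00102381] dy 0.01264354597266202
```

Both trial lifts agree: the balance point is at y ≈ -0.023, about 89 mm from the middle. I'll re-grip right there and lift.

```bash
python3 -m jog '0 0 -.04 0 0 0 1;0 0 -.04 0 0 0 1;0 0 -.02 0 0 0 1;0 0 0 0 0 0 1;0 0 0 0 0 0 -1;0 0 0 0 0 0 -1;0 0 0 0 0 0 -1;-.01 .12 0 0 0 0 -1;0 0 0 0 0 0 -1;0 0 0 0 0 0 -1' && python3 -m jog '0 0 0 0 0 0 1;0 0 0 0 0 0 1;0 0 0 0 0 0 1;0 0 0 0 0 0 1;0 0 0 0 0 0 1;0 0 0 0 0 0 1;0 0 0 0 0 0 1;0 0 .03 0 0 0 1;0 0 .05 0 0 0 1;0 0 .05 0 0 0 1;0 0 .02 0 0 0 1;0 0 0 0 0 0 1' 110 && python3 -m jog '0 0 0 0 0 0 1;0 0 0 0 0 0 1' && python3 avg.py
```

```text
time: 8.62
tcp_pos: [0.4593, -0.0225, 0.0045]
orientation: [0.0, 0.674, 0.739, 0.0]
contact_force: [-0.7, -0.4, 0.5]
opening: 1.003
grip_force: 0.0
time: 9.62
tcp_pos: [0.4594, -0.0232, 0.0198]
orientation: [0.0, 0.674, 0.738, 0.0]
contact_force: [-0.0, -0.1, -5.6]
opening: 0.337
grip_force: 109.0
time: 9.78
tcp_pos: [0.459, -0.0231, 0.0192]
orientation: [-0.0, 0.674, 0.738, -0.0]
contact_force: [0.1, -0.0, -7.2]
opening: 0.337
grip_force: 109.0
10.2833 [ 0.45932918 -0.02317915  0.0194688 ] [ 0.08316979 -0.15851138 -6.29048841] [-1.89617793e-02  8.68820094e-05 -1.45723831e-02] dy 0.003014357235372393
```

```bash
python3 -m jog '0 0 .08 0 0 0 1;0 0 .15 0 0 0 1;0 0 .2 0 0 0 1;0 0 .2 0 0 0 1;0 0 .2 0 0 0 1;0 0 .2 0 0 0 1;0 0 .2 0 0 0 1;0 0 .12 0 0 0 1;0 0 .05 0 0 0 1;0 0 0 0 0 0 1;0 0 0 0 0 0 1' && python3 -m jog '.06 0 0 0 0 0 1;.14 0 0 0 0 0 1;.2 0 0 0 0 .001 1;.2 -.01 0 0 0 .001 1;.22 -.01 0 0 0 0 1;.22 0 0 0 0 0 1;.22 0 0 0 0 0 1;.2 0 0 0 0 0 1;.15 0 0 0 0 0 1;.08 0 0 0 0 0 1;.04 0 0 0 0 0 1;0 0 0 0 0 0 1' && python3 -m jog '0 0 0 0 0 0 1;0 0 0 0 0 0 1;0 0 0 0 0 0 1' && python3 - <<'E'
from h import *
c=optics.get_calibration('wrist');a=shot('wrist','w2.png');b=shot('scene','s2.png')
cv2.imwrite('pics/m2.png',np.hstack([cv2.resize(a,(400,300)),cv2.resize(b[120:330,170:450],(400,300))])[...,::-1])
import pickle;pickle.dump(c,open('w2.pkl','wb'))
s=env.state();print(s['tcp_pos'],s['contact_force'],s['moment'])
E
```

```text
time: 11.2
tcp_pos: [0.4589, -0.0231, 0.1591]
orientation: [-0.0, 0.674, 0.738, -0.0]
contact_force: [0.5, 0.3, -5.7]
opening: 0.341
grip_force: 109.4
time: 12.2
tcp_pos: [0.6322, -0.0251, 0.158]
orientation: [-0.001, 0.67, 0.743, -0.001]
contact_force: [-0.3, 0.4, -6.1]
opening: 0.34
grip_force: 109.7
time: 12.45
tcp_pos: [0.6316, -0.0251, 0.1594]
orientation: [-0.0, 0.67, 0.743, -0.0]
contact_force: [-0.1, 0.1, -6.1]
opening: 0.341
grip_force: 109.7
[ 0.63188013 -0.02515412  0.15968507] [ 1.36094147e-03 -9.95424854e-01 -6.05246894e+00] [ 0.0211384  -0.05895913 -0.00222968]
```

View pics/m2.png

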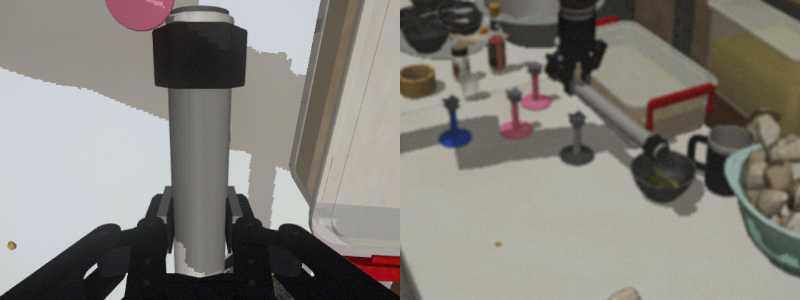

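Wrist half: the pin is held straight between the fingers, near end bumper at (200,55). Scene half: the gripper and pin are directly above the dark-foot rest at (577,155). Lowering.

```bash
python3 -m jog '0 0 -.07 0 0 0 1;0 0 -.1 0 0 0 1;0 0 -.1 0 0 0 1;0 0 -.08 0 0 0 1;0 0 -.05 0 0 0 1;0 0 -.03 0 0 0 1;0 0 -.03 0 0 0 1;0 0 -.02 0 0 0 1;0 0 0 0 0 0 1;0 0 0 0 0 0 1' && python3 -m jog '0 0 -.015 0 0 0 1;0 0 -.015 0 0 0 1;0 0 -.015 0 0 0 1;0 0 0 0 0 0 1;0 0 0 0 0 0 1' && python3 avg.py
```

```text
time: 13.38
tcp_pos: [0.6326, -0.0252, 0.1118]
orientation: [0.0, 0.67, 0.743, 0.0]
contact_force: [0.7, -0.6, -4.9]
opening: 0.339
grip_force: 109.7
time: 13.8
tcp_pos: [0.6322, -0.0252, 0.1068]
orientation: [-0.0, 0.67, 0.743, -0.0]
contact_force: [-0.9, 0.3, -6.4]
opening: 0.336
grip_force: 109.7
14.3 [ 0.63236439 -0.02520223  0.10702699] [ 0.12045071 -0.12454331 -6.39181018] [-0.00427013 -0.01575109 -0.00786959] dy 0.0006680624610173604
```

```bash
python3 -m jog '0 0 -.01 0 0 0 1;0 0 -.01 0 0 0 1;0 0 0 0 0 0 1;0 0 0 0 0 0 1' && python3 -m jog '0 0 -.01 0 0 0 1;0 0 0 0 0 0 1;0 0 0 0 0 0 1' && python3 avg.py
```

```text
time: 14.63
tcp_pos: [0.6322, -0.0252, 0.1048]
orientation: [-0.0, 0.67, 0.743, -0.0]
contact_force: [0.7, -0.1, -5.6]
opening: 0.342
grip_force: 109.7
time: 14.88
tcp_pos: [0.6323, -0.0252, 0.1039]
orientation: [-0.0, 0.67, 0.743, -0.0]
contact_force: [-0.1, -0.1, -6.0]
opening: 0.34
grip_force: 109.7
15.3833 [ 0.63234493 -0.0251839   0.10404676] [-0.23894666 -0.10041992 -5.95958718] [ 0.00248366 -0.01507186 -0.00563241] dy -0.00041675022145348757
```

```bash
python3 -m jog '0 0 -.01 0 0 0 1;0 0 0 0 0 0 1;0 0 0 0 0 0 1' && python3 avg.py && python3 -m jog '0 0 -.008 0 0 0 1;0 0 0 0 0 0 1;0 0 0 0 0 0 1' && python3 avg.py
```

```text
time: 15.63
tcp_pos: [0.6325, -0.0252, 0.1038]
orientation: [0.0, 0.67, 0.743, 0.0]
contact_force: [-2.5, 0.7, -1.2]
opening: 0.338
grip_force: 110.0
16.1333 [ 0.63251216 -0.02515779  0.10367805] [-3.20901422  1.06133818  1.00821619] [ 0.08628897  0.4824884  -0.0147443 ] dy 0.08558577718094473
time: 16.38
tcp_pos: [0.6325, -0.0252, 0.1036]
orientation: [0.0, 0.67, 0.743, 0.0]
contact_force: [-5.2, 1.5, 6.9]
opening: 0.337
grip_force: 111.2
16.8833 [ 0.63253848 -0.02514285  0.10362584] [-5.66946254  1.35936722  6.43063897] [ 0.16814647  0.91819368 -0.03299668] dy 0.02614770783345933
```

The pin is touching only the +x slope, with a -x reaction. Backing off a little and shifting -x by about 1.5 mm.

```bash
python3 -m jog '0 0 .015 0 0 0 1;-.015 0 0 0 0 0 1;0 0 0 0 0 0 1;0 0 -.01 0 0 0 1;0 0 0 0 0 0 1;0 0 0 0 0 0 1' && python3 avg.py
```

```text
time: 17.38
tcp_pos: [0.6321, -0.0253, 0.1036]
orientation: [0.001, 0.67, 0.743, 0.001]
contact_force: [3.7, -0.1, 0.8]
opening: 0.341
grip_force: 110.4
17.8833 [ 0.63204037 -0.02534952  0.10360839] [4.24271023 0.65833892 1.66151584] [ 0.16204593 -0.71170327 -0.06620065] dy 0.09752897195440588
```

```bash
python3 -m jog '.007 0 0 0 0 0 1;0 0 0 0 0 0 1;0 0 0 0 0 0 1' && python3 avg.py
```

```text
time: 18.13
tcp_pos: [0.632, -0.0253, 0.1035]
orientation: [0.001, 0.67, 0.743, 0.0]
contact_force: [3.3, 0.6, 5.4]
opening: 0.344
grip_force: 110.5
18.6333 [ 0.6321014  -0.02531343  0.10358093] [3.20521048 0.78544265 5.03929945] [ 0.13106139 -0.53128133 -0.04950067] dy 0.02600785910872484
```

```bash
python3 -m jog '.004 0 .008 0 0 0 1;0 0 0 0 0 0 1;0 0 0 0 0 0 1' 20 && python3 -m jog '0 0 0 0 0 0 .2;0 0 0 0 0 0 .2;0 0 0 0 0 0 .1;0 0 0 0 0 0 .1;0 0 0 0 0 0 .1' && python3 - <<'E'
from h import *
a=shot('scene','s3.png');b=shot('wrist','w3.png')
cv2.imwrite('pics/m3.png',np.hstack([cv2.resize(b,(400,300)),cv2.resize(a[150:300,220:420],(400,300))])[...,::-1])
E
```

```text
time: 18.88
tcp_pos: [0.632, -0.0253, 0.1035]
orientation: [0.0, 0.67, 0.743, 0.0]
contact_force: [3.6, 0.1, 2.8]
opening: 0.337
grip_force: 110.4
time: 19.3
tcp_pos: [0.6305, -0.025, 0.1022]
orientation: [-0.002, 0.67, 0.743, -0.001]
contact_force: [0.2, -0.5, 0.3]
opening: 0.446
grip_force: 0.0
```

View pics/m3.png

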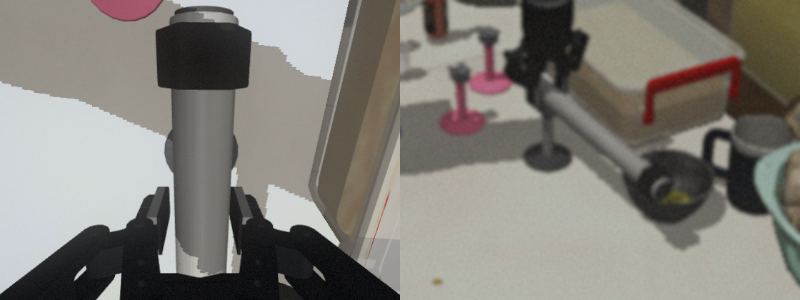

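The fingers are off the pin, and it sits level in the saddle (foot seen at (547,157), wrist half shows it straight). Opening and withdrawing straight up.

```bash
python3 -m jog '.012 0 0 0 0 0 -.1;0 0 0 0 0 0 -.3;0 0 0 0 0 0 -.5;0 0 0 0 0 0 -.5;0 0 .1 0 0 0 -.5;0 0 .2 0 0 0 -.5;0 0 .25 0 0 0 -.5;0 0 .3 0 0 0 -.5;0 0 .3 0 0 0 -.5;0 0 .2 0 0 0 -.5;0 0 0 0 0 0 -.5;0 0 0 0 0 0 -.5' && python3 -m jog '0 0 0 0 0 0 -.5;0 0 0 0 0 0 -.5;0 0 0 0 0 0 -.5;0 0 0 0 0 0 -.5;0 0 0 0 0 0 -.5;0 0 0 0 0 0 -.5' && python3 - <<'E'
from h import *
a=shot('scene','s4.png');b=shot('top','t4.png');a3=cv2.imread('pics/s3.png')[...,::-1]
cv2.imwrite('pics/m4.png',np.hstack([cv2.resize(a[120:330,170:450],(400,300)),cv2.resize(b[120:300,120:360],(400,300))])[...,::-1])
print(np.abs(a[230:260,320:360].astype(int)-a3[230:260,320:360]).mean())
E
```

```text
time: 20.4
tcp_pos: [0.634, -0.0254, 0.2411]
orientation: [0.002, 0.67, 0.743, 0.001]
contact_force: [-0.9, 0.3, 0.2]
opening: 0.75
grip_force: 0.0
time: 20.9
tcp_pos: [0.6329, -0.0252, 0.2378]
orientation: [-0.0, 0.67, 0.743, -0.0]
contact_force: [-0.0, 0.3, 0.4]
opening: 0.747
grip_force: 0.0
3.6991666666666667
```

View pics/m4.png

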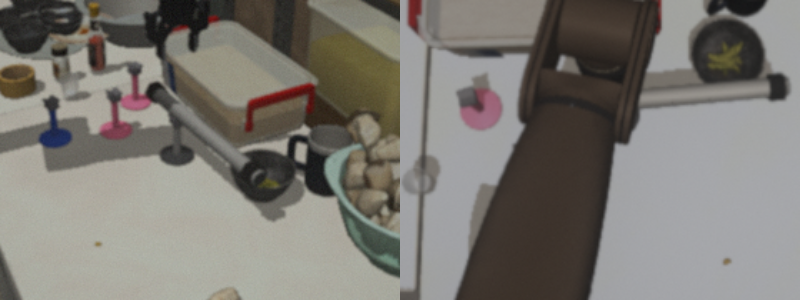

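The left half shows the pin resting in the saddle, ends at crop (157,93) and (252,165). The bowl, pinks and blue are undisturbed. A quick height check on the ends before handing in.

```bash
python3 - <<'E'
from h import *
print(two('scene',(346,235.5),'top',(346.8,172.2)))
for x in (.620,):
    o,d=ray('scene',(280,185));t=(x-o[0])/d[0];print(o+d*t)
s3=cv2.imread('pics/s3.png',0);a=optics.grab_frame('scene');g=cv2.cvtColor(a,cv2.COLOR_RGB2GRAY)
s4=cv2.imread('pics/s4.png',0)
f=lambda im:np.float32(im[218:255,325:362])
print(cv2.phaseCorrelate(f(s3),f(g)),cv2.phaseCorrelate(f(s4),f(g)),env.state()['time'])
E
```

```text
(array([ 0.652292  , -0.28342161,  0.13662788]), np.float64(0.0014029686816390936))
[0.62       0.04397005 0.1239858 ]
((-0.03240667344864434, 0.07460860468277986), 0.9428006672859192) ((-0.025815735466732548, 0.07526233661292991), 1.0368470770120621) 21.05
```

```bash
python3 - <<'E'
from h import *
def proj(n,P):
    c=optics.get_calibration(n);V=np.array(c['view']);q=V[:3,:3]@P+V[:3,3];q=np.array([q[0],-q[1],-q[2]])
    return cv2.projectPoints(q[None],np.zeros(3),np.zeros(3),np.array(c['mtx']),np.array(c['distortion']))[0].ravel()
im=cv2.imread('pics/s4.png')
S=np.array([.6322,-.0245,.1185]);u=np.array([-np.sin(np.radians(5.5)),np.cos(np.radians(5.5)),0])
for t in (.083,-.261):
    for dz in (0,.018):
        p=proj('scene',S+u*t+[0,0,dz]);print(t,dz,p)
        cv2.circle(im,tuple(int(round(v*8)) for v in p),8,(0,0,255) if dz==0 else (0,255,0),-1,shift=3)
cv2.imwrite('pics/m5.png',cv2.resize(im[165:265,260:380],(720,600),interpolation=cv2.INTER_CUBIC))
E
```

```text
0.083 0 [279.31785077 184.16504315]
0.083 0.018 [279.23624323 179.09407739]
-0.261 0 [347.09522455 240.91306323]
-0.261 0.018 [347.55067155 235.29156735]
```

View pics/m5.png

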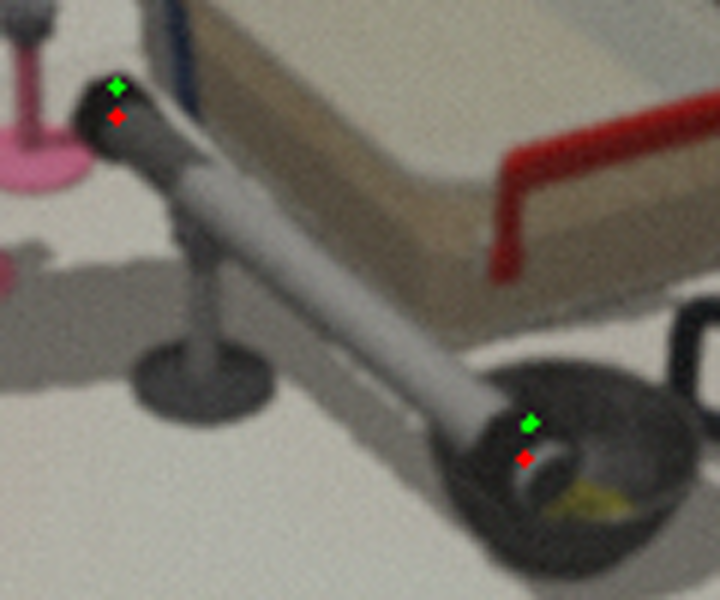

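The level predictions (red dots) fall on both bumpers' centres, so the pin is level and steady, and its near end clears the bowl. Handing in.

```bash
python3 -c "
from rig import job
print(job.close_job())"
```

```text
the job is handed in; nothing more can be done
None
```

The rolling pin rests level in the dark-foot rest's saddle on its balance point (about 89 mm from the middle), the gripper is clear above it, nothing else was touched, and the job was handed in at about 21 s.

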